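# Scrap the red-tagged module, snap the green-tagged one home and hold it

## Task

First put the sensor module with the red tag down in the red reject tray and let go of it. Then press the module with the green tag into the grey snap socket until both black latches click over its flange and it sits fully home, and keep pressing it down onto its seat with about 10 newtons: finish while you are still holding it pressed. Leave the glue bottle, the tape roll and the timer box where they are.

Things in the scene. Friction and masses are not known exactly. Their poses are not given: they have to be found in the camera images.
- module_green_mid (a point): Centre, 17 mm above the underside, of the loose white sensor module (about 120 g) with a green tag on top. A flange 90 (its x) x 64 (y) x 4 mm carries a body 60 (x) x 40 (y) x 30 mm in its middle: 34 mm high in all. It lies flange down, z up; grip the body across its 40 mm, along y. It fits the socket also turned by half a turn. The tag is 30 x 26 mm, with a small black lens beside it.
- module_green: The same green-tagged module; origin at the centre of its underside.
- module_red_mid (a point): Centre (17 mm above the underside) of the other loose module, alike in shape, size and axes, but with a red tag on top: the reject.
- module_red: The same red-tagged module; origin at the centre of its underside.
- socket: Grey snap socket bolted to the bench: a block 132 (its x) x 92 (y) x 14 mm; origin at the centre of its underside, z up. L-shaped guides at the four corners stand 12 mm above the block's top, 1.5 mm clear of the seated flange all round, then flare outward by 4 mm up to 18 mm as a lead-in. A black sprung latch stands at the middle of each short end (+x and -x). It does not move.
- socket_seat (a point): Centre of the socket's top face, 14 mm above its origin, axes as the socket's: here the module's underside rests, its x along the socket's x. Going down, the flange meets the latches with its underside about 13 mm above the seat; the resistance grows to about 8 to 12 N at 7.5 mm, drops, and the latches spring back over the flange in the last 1.5 mm.
- latch_far (a joint): Travel (m) of the black latch at the socket's +x end: 0 = sprung in (socket empty, or latched over the flange), about 0.003 while the flange pushes it outward. 20 mm wide, top 19 mm above the seat; its sloping nose reaches 3 mm in over the flange, the nose's underside 1.5 mm above the seated flange. Spring: 1.3 N preload plus 1.3 N per mm.
- latch_near (a joint): The same for the latch at the socket's -x end.
- reject_tray: Open red plastic tray, fixed to the bench, outside 170 (its x) x 140 (its y) x 35 mm high, walls and floor about 4 mm; origin at the centre of its underside, z up.
- glue_bottle: Bystander: small white bottle with a red cap and a red label, 40 mm across and 95 mm high, standing loose beyond the socket; origin at the centre of its underside.
- tape_roll: Bystander: roll of beige masking tape, 100 mm across, 25 mm high, lying loose to the right of the modules, farther from the robot; origin at the centre of its underside.
- timer_box: Bystander: pale grey timer box with a red button and a black knob on top, 72 x 93 x 48 mm, standing loose to the right of the modules, nearer the robot; origin at the centre of its underside.

How it is judged:
By the outcome, as a careful person would: the job done as asked, in the order asked, and still so for the second after the job is handed in, while the arm keeps its last pose, push and grip.
It also fails if it takes over 72 s, if anything falls off the work surface, if the arm or the gripper's body presses on something with over 40 N, if the wrist force passes 120 N, or if a joint passes its speed limit or range.

## Robot

A 6-joint arm with a two-finger parallel gripper is mounted at the origin on a cart in front of the work surface, level with it; the furniture and walls round the work are solid. World frame = base frame: x ahead of the robot, y to its left, z up, the work surface at z = 0. Lengths are in m, angles in rad, forces in N, time in s.
With the tool pointing down it reaches from about 0.35 to 0.725 m from the base axis. Payload 6 kg.
Tool frame: the origin (TCP) lies midway between the tips of the shut fingers; the grasp point (between the pads) lies 19 mm behind it; z points along the fingers, y is the line along which they close (so a half turn about z gives the same grasp; the last joint's range is limited). The gripper opens to 85 mm and grips with 20 to 120 N. Pads are 22 mm wide; open, the fingers measure 114 mm over their backs; the gripper's body (76 mm by 85 mm) begins 54 mm behind the grasp point. The pads swing forward as they close: fully open they stand 13 mm farther back than shut.
Start: joints at [-0.915, 0.04, 0.085, 0, -1.615, -0.334], TCP at [0.19, -0.569, 0.231] pointing down, gripper open.
Joint ranges: [-2.56, 2.56], [-1.29, 2.01], [-1.08, 1.49], [-3.29, 1.98], [-2.81, -0.18], [-2.99, 2.99]. Speed limits (rad/s): [2.57, 2.57, 3.01, 3.14, 3.14, 3.14].

## Interface

Orientations are given as a unit quaternion [w, x, y, z].
In Python, from plant import env gives the robot as it stands. The module is installed in compiled form; this text tells all that it offers.
- The arm moves only by the tool servo_tool, never from a script. Its argument "series" is a list of rows, each a list of 3 entries, a list of its own where there are three numbers: the shift along the world's x, y, z in m, then the turn, a rotation vector about the world's x, y, z in rad, then the opening, from 0 (shut) to 1 (fully open). A call has 1 to 20 rows; each row is the pose to reach, as a shift and turn from the pose commanded when the call began; what a row does not reach only later rows make up. A row lasts 1/10 s, in which the tool goes at most 50 mm and 8.59 degrees, less where a joint would pass 70% of its speed; a pose out of reach is approached as far as the arm can. A call with a gripper value outside its range is refused whole. The fingers move at their own pace and stop on an object; the grip force is fixed at half the most. Time passes only in rows, so rows that repeat a pose let the fingers close. It gives the time, the measured TCP pose, the force, the opening and the grip force at its end, in the units of the state.
- env.get_obs(): the state, without advancing time (a new reading comes with each control period).
- env.grab_frame(name): name is "scene" or "top" or "wrist"; returns a dict with "img" (480x640x3 uint8, blue, green, red), "range_z" (480x640 float32, m along the optical axis (not along the pixel's ray), 0 where there is no reading), "fov_y" (degrees; the focal length in pixels is half the picture's height over the tangent of half this angle, whatever the lens; pixels are square), "cx", "cy" (the principal point, pixels), "cam_to_world" (4x4, takes a point from camera to world coordinates); the wrist camera has in their place "T_tool_cam" (4x4, takes a point from camera to tool coordinates, whose origin is the TCP and whose axes are the flange's). Camera axes: x right, y down, z forward; pixel columns grow to the right and rows downward; lengths in m; the calibration is good to about 2 mm. The wrist camera is an equidistant fisheye: a pixel r from the principal point sees the ray r / f radians off the axis. A picture is of the moment at which its call begins: read the wrist's pose just before it.
- env.finish_job(): hands the job in; it is judged then, once.
The state is a dict: "t": time; "q": joint angles; "qd": joint speeds; "tau": joint torques, N m; "tool_pos": TCP position; "eef_rot": TCP orientation; "wrist_force": force on the tool from outside, world axes, zero at the start; "wrist_torque": the same for the moment, N m; "finger_gap": finger opening in m; "grip_force": force on a finger pad.
Only numpy, scipy, OpenCV 4.12 (cv2) and the standard library are available. Lean on these libraries where they do the work, as an engineer would, in place of code of your own. Each camera call takes 0.05 s, during which the arm holds its last target. There are 200 camera calls.

## Working session

There is one attempt and no reset: what is moved stays moved. The work goes in short steps, Python scripts to look and compute and a tool call to move; the robot and the scene stay as the last step left them, time stands still between calls to the robot, and variables do not carry over. Pictures are saved under pics/ and viewed, at most 10 in all, crops included, and the job is handed in when it is done.

Besides the shell and the picture viewer there is one more tool, called as name(argument=value, ...), one argument or row to a line, values as JSON. servo_tool: Moves the arm, as the interface text tells. Its arguments: {"type":"object","properties":{"series":{"type":"array"}},"required":["series"]}

```bash
mkdir -p pics
cat > h.py <<'E'
import numpy as np, cv2
from plant import env
def pts(f):
    h,w=f["range_z"].shape; F=h/2/np.tan(np.radians(f["fov_y"]/2))
    v,u=np.mgrid[:h,:w]; z=f["range_z"]
    P=np.stack([(u-f["cx"])/F*z,(v-f["cy"])/F*z,z],-1)
    T=np.array(f["cam_to_world"]); return P@T[:3,:3].T+T[:3,3]
E
python3 - <<'E'
from h import *
o=env.get_obs(); print({k:np.round(v,3) for k,v in o.items()})
for n in("top","scene"):
    f=env.grab_frame(n); cv2.imwrite(f"pics/{n}0.png",f["img"]); np.save(n+".npy",f,allow_pickle=True)
    print(n,f["fov_y"],f["cx"],f["cy"],np.round(f["cam_to_world"],3))
E
```

```text
{'t': np.float64(0.0), 'q': array([-0.915,  0.041,  0.084, -0.   , -1.615, -0.334]), 'qd': array([ 0.002,  0.001, -0.001, -0.001, -0.001,  0.001]), 'tau': array([ 0.0000e+00, -3.6821e+01,  3.4742e+01,  6.9320e+00, -5.0000e-03,
        0.0000e+00]), 'tool_pos': array([ 0.19 , -0.569,  0.23 ]), 'eef_rot': array([-0.   , -0.16 ,  0.987,  0.001]), 'wrist_force': array([-0.493, -0.418,  0.214]), 'wrist_torque': array([-0.004, -0.034,  0.004]), 'grip_force': np.float64(0.0), 'finger_gap': np.float64(0.086)}
top 49.807995422289906 320.02668781828805 235.99723366778096 [[ 0.003 -0.988  0.154  0.304]
 [-1.    -0.004 -0.003 -0.11 ]
 [ 0.003 -0.154 -0.988  1.581]
 [ 0.     0.     0.     1.   ]]
scene 44.255217049863916 318.54871429306314 244.3683280154667 [[ 0.647 -0.377  0.663 -0.42 ]
 [-0.762 -0.329  0.558 -0.937]
 [ 0.008 -0.866 -0.5    0.792]
 [ 0.     0.     0.     1.   ]]
```

View pics/top0.png

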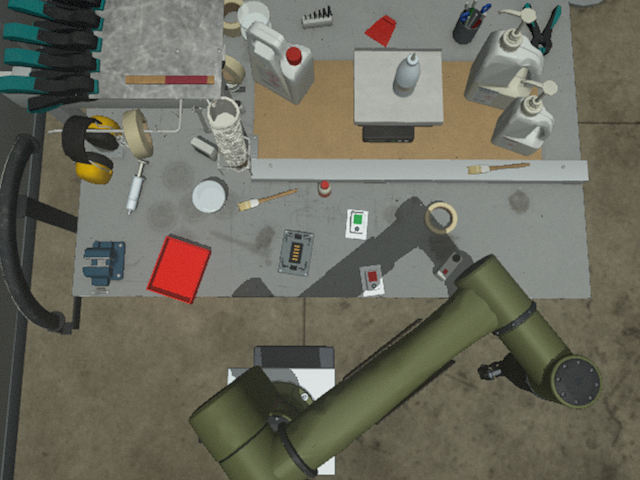

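View pics/scene0.png

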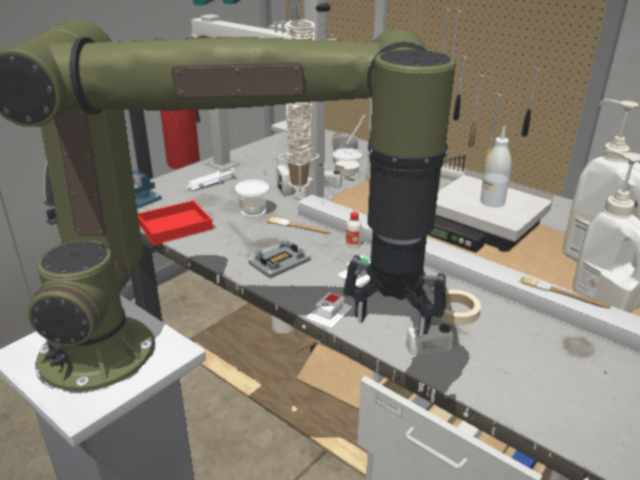

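The top view shows the green module at (357,223), the red one at (371,279), the socket at (296,253), the tray at (180,269), the glue at (324,188), the tape at (440,217) and the timer at (449,265). The scene view agrees. The next step is to measure them.

Run:
```python
from h import *
f=np.load("top.npy",allow_pickle=True).item(); P=pts(f); im=f["img"]
hsv=cv2.cvtColor(im,cv2.COLOR_BGR2HSV).astype(int); H,S,V=hsv[...,0],hsv[...,1],hsv[...,2]
def win(m,u0,u1,v0,v1):
    k=np.zeros(m.shape,bool); k[v0:v1,u0:u1]=m[v0:v1,u0:u1]; return k
def rep(n,m):
    X=P[m]; r=cv2.minAreaRect((X[:,:2]*1000).astype(np.float32))
    print(n,m.sum(),"mean",X.mean(0).round(4),"rect mm",np.round(r[0],1),np.round(r[1],1),round(r[2],1), "z",np.percentile(X[:,2],[5,50,95]).round(4))
red=((H<10)|(H>170))&(S>120)&(V>60); grn=(H>45)&(H<85)&(S>100)
z=P[...,2]
rep("gtag",win(grn,340,375,205,245)); rep("rtag",win(red,355,390,260,300))
w=(S<40)&(V>180)
rep("gwhite",win(w,340,375,202,245)); rep("rwhite",win(w,355,390,260,300))
rep("gbody",win(z>.025,340,375,202,245)); rep("rbody",win(z>.025,355,390,260,300))
rep("tray",win(red,140,220,230,310)); rep("trayrim",win(z>.028,140,220,230,310))
rep("sock",win((z>.009),272,322,225,280))
rep("sockhi",win((z>.022),272,322,225,280))
rep("glue",win(z>.02,312,336,178,202)); rep("tape",win(z>.015,422,462,200,232)); 
print("bench z",np.median(z[150+50:300,250:270]))
c=cv2.resize(im[170:305,270:470],None,fx=4,fy=4,interpolation=cv2.INTER_CUBIC); cv2.imwrite("pics/c1.png",c)
```

```text
gtag 69 mean [ 0.5978 -0.2281  0.0348] rect mm [ 597.9 -228.5] [22.1 26.6] 89.4 z [0.0302 0.0349 0.0402]
rtag 71 mean [ 0.4239 -0.2706  0.035 ] rect mm [ 424.1 -270.5] [24.5 23.6] 0.5 z [0.0293 0.035  0.0399]
gwhite 444 mean [ 0.5815 -0.2265  0.0185] rect mm [ 464.1 -192.5] [ 76.1 352.8] 74.9 z [-0.0005  0.0072  0.038 ]
rwhite 161 mean [ 0.384  -0.2821  0.0179] rect mm [ 344.9 -217.5] [ 41.7 226.7] 31.4 z [-0.0016  0.0051  0.035 ]
gbody 271 mean [ 0.5796 -0.2244  0.08  ] rect mm [ 457.8 -185.6] [ 49.4 340. ] 72.1 z [0.0281 0.0346 0.0424]
rbody 276 mean [ 0.4135 -0.2696  0.0626] rect mm [ 379.8 -196.8] [ 65.8 221.6] 24.7 z [0.0291 0.0347 0.0409]
tray 2785 mean [0.4425 0.316  0.0087] rect mm [435.2 239.6] [721.6 193.3] 84.4 z [-0.0016  0.0054  0.0355]
trayrim 361 mean [0.432  0.282  0.1417] rect mm [386.7 133.5] [514.4 169.7] 72.1 z [0.0291 0.0351 1.581 ]
sock 1231 mean [ 0.4961 -0.0421  0.0272] rect mm [442.9 -42.7] [142.4 274.7] 88.4 z [0.0102 0.0157 0.0318]
sockhi 173 mean [ 0.4903 -0.0449  0.1014] rect mm [428.3 -46. ] [259.  107.1] 4.7 z [0.0227 0.0304 0.041 ]
glue 244 mean [ 0.6933 -0.1271  0.0687] rect mm [ 515.2 -134.9] [420.1  71.2] 2.9 z [0.0241 0.0657 0.0975]
tape 448 mean [ 0.6013 -0.4779  0.0564] rect mm [ 455.1 -332.9] [ 96.9 530.4] 44.6 z [0.0181 0.0254 0.0321]
bench z 0.0007662991523106344
```

View pics/c1.png

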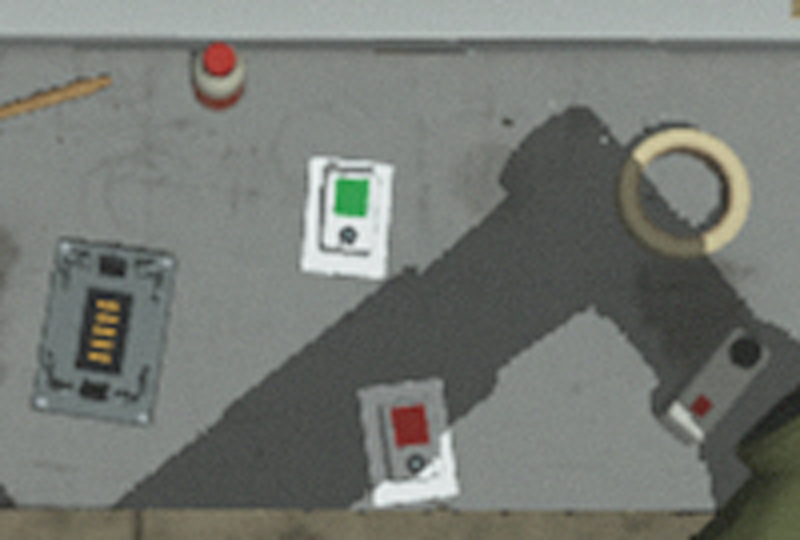

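The crop shows modules, socket and latches clearly, with the modules' long axes roughly along world x. The depth holes spoil the rectangles, so I'll cast rays onto planes instead.

```bash
cat >> h.py <<'E'
def ray(f,uv,z):
    uv=np.asarray(uv,float).reshape(-1,2); F=240/np.tan(np.radians(f["fov_y"]/2))
    T=np.array(f["cam_to_world"]); d=np.c_[(uv-[f["cx"],f["cy"]])/F,np.ones(len(uv))]@T[:3,:3].T
    return T[:3,3]+d*((z-T[2,3])/d[:,2])[:,None]
def rect(f,m,z,name):
    n,l,s,c=cv2.connectedComponentsWithStats(m.astype(np.uint8)); m=l==1+np.argmax(s[1:,4])
    v,u=np.nonzero(m); X=ray(f,np.c_[u,v],z)[:,:2]*1000
    r=cv2.minAreaRect(X.astype(np.float32)); (a,b),t=r[1],r[2]
    if a<b: a,b,t=b,a,t+90
    t=(t+90)%180-90
    print(name,m.sum(),"mean",X.mean(0).round(1),"ctr",np.round(r[0],1),"L,W",round(a,1),round(b,1),"long-axis yaw",round(t,1)); return r
E
python3 - <<'E'
from h import *
f=np.load("top.npy",allow_pickle=True).item(); P=pts(f); im=f["img"]; z=P[...,2]; z=np.where(f["range_z"]>0,z,0)
zm=cv2.medianBlur(z.astype(np.float32),3)
hsv=cv2.cvtColor(im,cv2.COLOR_BGR2HSV).astype(int); H,S,V=hsv[...,0],hsv[...,1],hsv[...,2]
def win(m,u0,u1,v0,v1):
    k=np.zeros(m.shape,bool); k[v0:v1,u0:u1]=m[v0:v1,u0:u1]; return k
red=((H<10)|(H>170))&(S>120)&(V>60); grn=(H>45)&(H<85)&(S>100)
rect(f,win(grn,340,375,205,245),.034,"gtag"); rect(f,win(red,355,390,260,300),.034,"rtag")
rect(f,win(V>170,340,375,202,245),.004,"gflange")
rect(f,win(zm>.019,340,375,202,245),.034,"gbody"); rect(f,win(zm>.019,350,395,255,305),.034,"rbody")
rect(f,win(red,140,220,230,310),.034,"tray"); rect(f,win(zm>.008,272,322,225,280),.014,"sock")
rect(f,win(zm>.018,430,470,240,285),.048,"timer");rect(f,win(zm>.012,420,465,197,235),.025,"tape");rect(f,win(zm>.05,310,340,175,205),.095,"glue")
# lenses
E
```

```text
gtag 69 mean [ 598.  -228.2] ctr [ 597.5 -228.3] L,W 25.0 21.3 long-axis yaw -0.4
rtag 71 mean [ 424.  -270.7] ctr [ 424.  -270.4] L,W 24.0 23.9 long-axis yaw 0.2
gflange 481 mean [ 584.8 -227.8] ctr [ 587.9 -227.2] L,W 91.6 65.6 long-axis yaw -5.1
gbody 263 mean [ 587.7 -227.8] ctr [ 588.2 -228.2] L,W 61.9 39.6 long-axis yaw -0.6
rbody 274 mean [ 415.4 -272.5] ctr [ 415.3 -272.5] L,W 60.3 41.0 long-axis yaw 8.9
tray 2785 mean [440.6 309.2] ctr [441.2 308.3] L,W 171.3 148.6 long-axis yaw -17.9
sock 1276 mean [497.8 -41.7] ctr [497.9 -41.5] L,W 132.4 91.5 long-axis yaw -8.3
timer 396 mean [ 455.9 -498.5] ctr [ 455.8 -498.3] L,W 92.3 39.2 long-axis yaw -40.4
tape 483 mean [ 604.4 -485. ] ctr [ 605.1 -483.8] L,W 101.8 96.7 long-axis yaw -89.8
glue 150 mean [ 682.7 -127.9] ctr [ 683.2 -128.4] L,W 39.5 35.5 long-axis yaw 0.2
```

servo_tool(
  series=[
    [[0.1125,0.1485,-0.02],[0,0,-0.08],1],
    [[0.225,0.297,-0.07],[0,0,-0.166],1],
    [[0.225,0.297,-0.07],[0,0,-0.166],1],
    [[0.225,0.297,-0.07],[0,0,-0.166],1],
    [[0.225,0.297,-0.07],[0,0,-0.166],1],
    [[0.225,0.297,-0.07],[0,0,-0.166],1],
    [[0.225,0.297,-0.07],[0,0,-0.166],1],
    [[0.225,0.297,-0.07],[0,0,-0.166],1],
    [[0.225,0.297,-0.07],[0,0,-0.166],1],
    [[0.225,0.297,-0.07],[0,0,-0.166],1],
    [[0.225,0.297,-0.07],[0,0,-0.166],1],
    [[0.225,0.297,-0.07],[0,0,-0.166],1],
  ],
)

```text
t: 1.3
tool_pos: [0.4144, -0.2729, 0.1615]
eef_rot: [0.0, -0.077, 0.997, -0.0]
wrist_force: [-0.1, 0.5, 0.5]
finger_gap: 0.0854
grip_force: 0.0
```

```bash
cat >> h.py <<'E'
from scipy.spatial.transform import Rotation as Ro
def wrist(name):
    o=env.get_obs(); f=env.grab_frame("wrist"); cv2.imwrite(f"pics/{name}.png",f["img"])
    q=o["eef_rot"]; T=np.eye(4); T[:3,:3]=Ro.from_quat([q[1],q[2],q[3],q[0]]).as_matrix(); T[:3,3]=o["tool_pos"]
    f["T"]=T@np.array(f["T_tool_cam"]); f["o"]=o; return f
def wray(f,uv,z):
    uv=np.asarray(uv,float).reshape(-1,2); F=240/np.tan(np.radians(f["fov_y"]/2)); d=uv-[f["cx"],f["cy"]]
    r=np.hypot(*d.T)+1e-9; th=r/F
    D=np.c_[d/r[:,None]*np.sin(th)[:,None],np.cos(th)]@f["T"][:3,:3].T
    return f["T"][:3,3]+D*((z-f["T"][2,3])/D[:,2])[:,None]
def wrect(f,m,z,name):
    n,l,s,c=cv2.connectedComponentsWithStats(m.astype(np.uint8)); k=1+np.argmax(s[1:,4]); m=l==k
    v,u=np.nonzero(m); X=wray(f,np.c_[u,v],z)[:,:2]*1000
    r=cv2.minAreaRect(X.astype(np.float32)); (a,b),t=r[1],r[2]
    if a<b: a,b,t=b,a,t+90
    t=(t+90)%180-90
    print(name,m.sum(),"px",c[k].round(),"mean",X.mean(0).round(1),"ctr",np.round(r[0],1),"L,W",round(a,1),round(b,1),"yaw",round(t,1)); return m
def st(o):
    q=o["eef_rot"]; R=Ro.from_quat([q[1],q[2],q[3],q[0]]).as_matrix(); y=R[:,1]
    print("t",round(o["t"],2),"tcp",np.round(o["tool_pos"]*1000,1),"closing",round(np.degrees(np.arctan2(y[1],y[0])),2),"zax",R[:,2].round(3),"F",np.round(o["wrist_force"],1),"gap",round(o["finger_gap"]*1000,1),"grip",round(float(o["grip_force"]),1),"q",np.round(o["q"],2))
E
python3 - <<'E'
from h import *
f=wrist("w1"); st(f["o"]); print(np.round(f["T_tool_cam"],3),f["fov_y"],f["cx"],f["cy"]); np.save("w1.npy",f,allow_pickle=True)
E
```

```text
t 1.3 tcp [ 414.4 -272.9  161.5] closing 98.84 zax [ 0. -0. -1.] F [-0.1  0.5  0.5] gap 85.4 grip 0.0 q [-0.18 -0.24 -0.3  -0.   -1.51 -1.24]
[[-0.    -0.945 -0.326  0.084]
 [ 1.    -0.    -0.001  0.   ]
 [ 0.001 -0.326  0.945 -0.143]
 [ 0.     0.     0.     1.   ]] 65.70646984690485 320.6257264373998 239.15340213390292
```

View pics/w1.png

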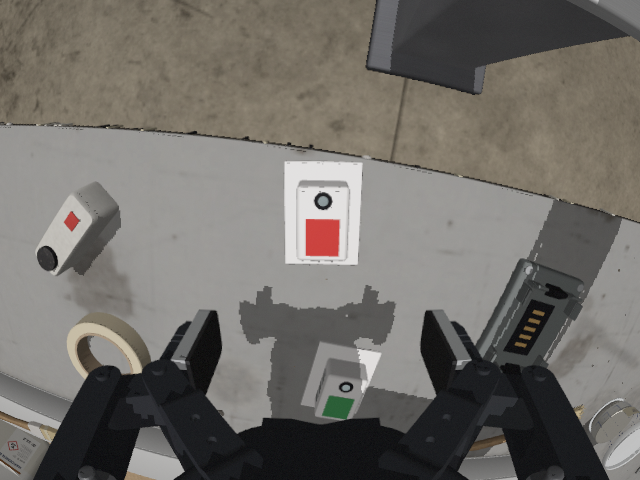

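The wrist picture shows the red module unshaded, its flange spanning about (285–362, 162–265). The finger pads are at (205,350) and (440,350).

Run:
```python
from h import *
f=np.load("w1.npy",allow_pickle=True).item(); im=f["img"]
hsv=cv2.cvtColor(im,cv2.COLOR_BGR2HSV).astype(int); H,S,V=hsv[...,0],hsv[...,1],hsv[...,2]
k=np.zeros(H.shape,bool); k[150:280,270:375]=1
m=cv2.morphologyEx((k&((V>200))).astype(np.uint8),cv2.MORPH_CLOSE,np.ones((15,15)))
wrect(f,m,.004,"rflange"); wrect(f,k&(((H<10)|(H>170))&(S>120)),.034,"rtag")
print(wray(f,[[285,162],[362,163],[358,265],[286,264]],.004).round(4)[:,:2].tolist())
```

```text
rflange 7696 px [322. 212.] mean [ 410.3 -272.8] ctr [ 411.9 -272.6] L,W 89.5 63.3 yaw 7.8
rtag 1186 px [322. 237.] mean [ 421.9 -271.2] ctr [ 422.  -270.9] L,W 29.3 24.7 yaw 8.1
[[0.3728, -0.3089], [0.364, -0.2471], [0.4525, -0.2341], [0.4612, -0.2968]]
```

servo_tool(
  series=[
    [[-0.001,0.0005,-0.05],[0,0,-0.01],1],
    [[-0.001,0.0005,-0.1],[0,0,-0.01],1],
    [[-0.001,0.0005,-0.13],[0,0,-0.01],1],
    [[-0.001,0.0005,-0.145],[0,0,-0.01],1],
    [[-0.001,0.0005,-0.154],[0,0,-0.01],1],
    [[-0.001,0.0005,-0.154],[0,0,-0.01],1],
    [[-0.001,0.0005,-0.154],[0,0,-0.01],0.2],
    [[-0.001,0.0005,-0.154],[0,0,-0.01],0],
    [[-0.001,0.0005,-0.154],[0,0,-0.01],0],
    [[-0.001,0.0005,-0.154],[0,0,-0.01],0],
    [[-0.001,0.0005,-0.154],[0,0,-0.01],0],
    [[-0.001,0.0005,-0.154],[0,0,-0.01],0],
    [[-0.001,0.0005,-0.154],[0,0,-0.01],0],
    [[-0.001,0.0005,-0.154],[0,0,-0.01],0],
  ],
)

```text
t: 2.75
tool_pos: [0.4146, -0.272, 0.0085]
eef_rot: [0.001, -0.073, 0.997, -0.0]
wrist_force: [-0.0, 0.2, 6.4]
finger_gap: 0.039
grip_force: 63.1
```

servo_tool(
  series=[
    [[0,0,0.03],[0,0,0],0],
    [[0,0,0.07],[0,0,0],0],
    [[0,0,0.11],[0,0,0],0],
    [[0,0.04,0.13],[0,0,-0.03],0],
    [[0.002,0.085,0.13],[0,0,-0.07],0],
    [[0.005,0.13,0.13],[0,0,-0.1],0],
    [[0.007,0.175,0.13],[0,0,-0.14],0],
    [[0.01,0.22,0.13],[0,0,-0.17],0],
    [[0.012,0.265,0.13],[0,0,-0.2],0],
    [[0.014,0.31,0.13],[0,0,-0.24],0],
    [[0.016,0.355,0.13],[0,0,-0.28],0],
    [[0.018,0.4,0.13],[0,0,-0.31],0],
    [[0.02,0.445,0.13],[0,0,-0.35],0],
    [[0.022,0.49,0.13],[0,0,-0.38],0],
    [[0.024,0.535,0.13],[0,0,-0.42],0],
    [[0.026,0.565,0.13],[0,0,-0.456],0],
    [[0.027,0.58,0.13],[0,0,-0.456],0],
    [[0.027,0.58,0.13],[0,0,-0.456],0],
    [[0.027,0.58,0.13],[0,0,-0.456],0],
  ],
)

```text
t: 4.65
tool_pos: [0.4406, 0.3077, 0.1368]
eef_rot: [-0.0, 0.154, 0.988, -0.0]
wrist_force: [-0.1, -0.6, -0.2]
finger_gap: 0.0391
grip_force: 62.3
```

Run:
```python
from h import *
f=wrist("w2"); st(f["o"]); im=f["img"]
hsv=cv2.cvtColor(im,cv2.COLOR_BGR2HSV).astype(int); H,S,V=hsv[...,0],hsv[...,1],hsv[...,2]
wrect(f,((H<10)|(H>170))&(S>120),.034,"tray visible")
```

```text
t 4.65 tcp [440.6 307.7 136.8] closing 72.25 zax [-0.001 -0.001 -1.   ] F [-0.1 -0.6 -0.2] gap 39.1 grip 62.3 q [ 0.98 -0.12 -0.24 -0.   -1.45 -2.86]
tray visible 23960 px [330. 179.] mean [403.6 326.6] ctr [439.6 312. ] L,W 169.8 139.8 yaw -18.1
```

View pics/w2.png

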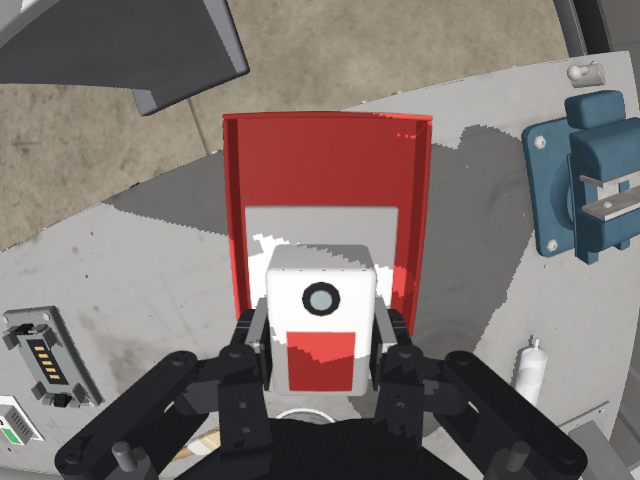

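The red module is held centred over the tray, which spans about (225–432, 115–330). Lowering it in.

servo_tool(
  series=[
    [[0,0.003,-0.05],[0,0,0],0],
    [[0,0.003,-0.09],[0,0,0],0],
    [[0,0.003,-0.11],[0,0,0],0],
    [[0,0.003,-0.119],[0,0,0],0],
    [[0,0.003,-0.123],[0,0,0],0],
    [[0,0.003,-0.123],[0,0,0],0],
    [[0,0.003,-0.122],[0,0,0],0.68],
    [[0,0.003,-0.122],[0,0,0],0.68],
    [[0,0.003,-0.121],[0,0,0],0.68],
    [[0,0.003,-0.12],[0,0,0],0.68],
    [[0,0.003,-0.1],[0,0,0],0.68],
    [[0,0.003,-0.06],[0,0,0],0.68],
    [[0,0.003,-0.02],[0,0,0],0.68],
    [[0,0.003,0.01],[0,0,0],0.68],
    [[0,0.003,0.01],[0,0,0],0.68],
  ],
)

```text
t: 6.2
tool_pos: [0.4427, 0.3128, 0.1534]
eef_rot: [0.003, 0.154, 0.988, 0.004]
wrist_force: [0.5, 1.1, 0.3]
finger_gap: 0.0582
grip_force: 0.0
```

Run:
```python
from h import *
f=wrist("w3"); st(f["o"]); im=f["img"]
hsv=cv2.cvtColor(im,cv2.COLOR_BGR2HSV).astype(int); H,S,V=hsv[...,0],hsv[...,1],hsv[...,2]
k=np.zeros(H.shape,bool); k[120:380,230:430]=1
wrect(f,cv2.morphologyEx((k&(S<50)&(V>120)).astype(np.uint8),cv2.MORPH_CLOSE,np.ones((25,25))),.008,"flange in tray")
```

```text
t 6.2 tcp [442.7 312.8 153.4] closing 72.24 zax [ 0.007  0.006 -1.   ] F [0.5 1.1 0.3] gap 58.2 grip 0.0 q [ 0.99 -0.12 -0.21  0.   -1.47 -2.87]
flange in tray 7018 px [317. 208.] mean [432.9 314. ] ctr [438.6 312. ] L,W 89.7 63.6 yaw -18.7
```

servo_tool(
  series=[
    [[0.01,-0.04,0.01],[0,0,0.02],1],
    [[0.022,-0.085,0.01],[0,0,0.04],1],
    [[0.034,-0.13,0.01],[0,0,0.06],1],
    [[0.046,-0.175,0.01],[0,0,0.08],1],
    [[0.058,-0.22,0.01],[0,0,0.1],1],
    [[0.07,-0.265,0.01],[0,0,0.12],1],
    [[0.082,-0.31,0.01],[0,0,0.14],1],
    [[0.094,-0.355,0.01],[0,0,0.16],1],
    [[0.106,-0.4,0.01],[0,0,0.18],1],
    [[0.118,-0.445,0.01],[0,0,0.2],1],
    [[0.13,-0.49,0.01],[0,0,0.22],1],
    [[0.14,-0.525,0.01],[0,0,0.24],1],
    [[0.145,-0.541,0.01],[0,0,0.24],1],
    [[0.145,-0.541,0.01],[0,0,0.24],1],
    [[0.145,-0.541,0.01],[0,0,0.24],1],
    [[0.145,-0.541,0.01],[0,0,0.24],1],
  ],
)

```text
t: 7.85
tool_pos: [0.5857, -0.2285, 0.1571]
eef_rot: [-0.0, 0.035, 0.999, 0.0]
wrist_force: [-0.7, 1.1, 0.5]
finger_gap: 0.0858
grip_force: 0.0
```

Run:
```python
from h import *
f=wrist("w4"); st(f["o"]); im=f["img"]; np.save("w4.npy",f,allow_pickle=True)
hsv=cv2.cvtColor(im,cv2.COLOR_BGR2HSV).astype(int); H,S,V=hsv[...,0],hsv[...,1],hsv[...,2]
k=np.zeros(H.shape,bool); k[130:310,250:400]=1
wrect(f,cv2.morphologyEx((k&(V>200)).astype(np.uint8),cv2.MORPH_CLOSE,np.ones((15,15))),.004,"gflange"); wrect(f,k&(H>45)&(H<85)&(S>100),.034,"gtag")
```

```text
t 7.85 tcp [ 585.7 -228.5  157.1] closing 86.04 zax [-0.  0. -1.] F [-0.7  1.1  0.5] gap 85.8 grip 0.0 q [-0.05  0.12  0.03 -0.   -1.49 -1.59]
gflange 6414 px [322. 210.] mean [ 579.  -226.8] ctr [ 585.4 -227.3] L,W 88.9 62.7 yaw -5.1
gtag 1199 px [322. 241.] mean [ 595.3 -228.2] ctr [ 595.5 -228.1] L,W 28.2 25.1 yaw -4.0
```

View pics/w4.png

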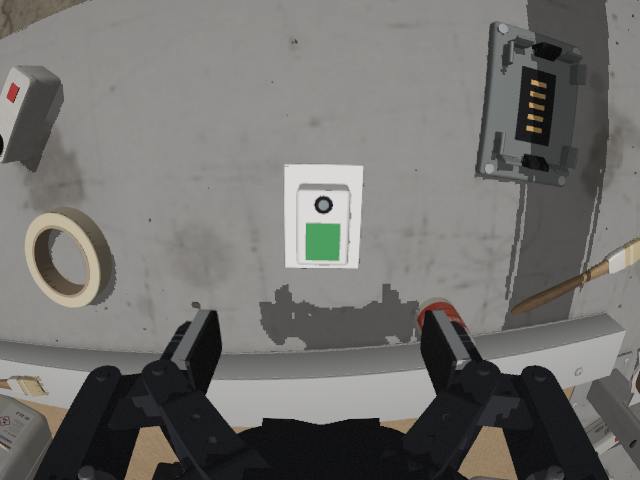

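The green module is centred at (322,210); the glue bottle at (440,310) is clear of the fingers. Grasping.

servo_tool(
  series=[
    [[0,0.001,-0.05],[0,0,-0.016],1],
    [[0,0.001,-0.09],[0,0,-0.016],1],
    [[0,0.001,-0.12],[0,0,-0.016],1],
    [[0,0.001,-0.138],[0,0,-0.016],1],
    [[0,0.001,-0.147],[0,0,-0.016],1],
    [[0,0.001,-0.147],[0,0,-0.016],1],
    [[0,0.001,-0.147],[0,0,-0.016],0.2],
    [[0,0.001,-0.147],[0,0,-0.016],0],
    [[0,0.001,-0.147],[0,0,-0.016],0],
    [[0,0.001,-0.147],[0,0,-0.016],0],
    [[0,0.001,-0.147],[0,0,-0.016],0],
    [[0,0.001,-0.147],[0,0,-0.016],0],
    [[0,0.001,-0.147],[0,0,-0.016],0],
    [[0,0.001,-0.147],[0,0,-0.016],0],
  ],
)

```text
t: 9.3
tool_pos: [0.5867, -0.2288, 0.0118]
eef_rot: [0.001, 0.043, 0.999, -0.0]
wrist_force: [-0.3, 1.2, 5.7]
finger_gap: 0.0389
grip_force: 63.2
```

Run:
```python
from h import *
st(env.get_obs())
```

```text
t 9.3 tcp [ 586.7 -228.8   11.8] closing 85.07 zax [ 0.002 -0.    -1.   ] F [-0.3  1.2  5.7] gap 38.9 grip 63.2 q [-0.05  0.2  -0.15  0.   -1.22 -1.6 ]
```

servo_tool(
  series=[
    [[0,0,0.03],[0,0,0],0],
    [[0,0,0.07],[0,0,0],0],
    [[0,0,0.11],[0,0,0],0],
    [[0,0.03,0.14],[0,0,-0.03],0],
    [[0.01,0.07,0.14],[0,0,-0.057],0],
    [[0.02,0.11,0.14],[0,0,-0.057],0],
    [[0.025,0.15,0.14],[0,0,-0.057],0],
    [[0.03,0.175,0.14],[0,0,-0.057],0],
    [[0.03,0.185,0.14],[0,0,-0.057],0],
    [[0.03,0.185,0.14],[0,0,-0.057],0],
    [[0.03,0.185,0.14],[0,0,-0.057],0],
  ],
)

```text
t: 10.4
tool_pos: [0.6155, -0.0443, 0.15]
eef_rot: [-0.0, 0.072, 0.997, -0.0]
wrist_force: [0.4, -0.4, -0.9]
finger_gap: 0.0388
grip_force: 62.3
```

Run:
```python
from h import *
f=wrist("w5"); st(f["o"]); np.save("w5.npy",f,allow_pickle=True)
print(f["range_z"][100:200:20,300:360:20])
```

```text
t 10.4 tcp [615.5 -44.3 150. ] closing 81.78 zax [-0.001 -0.    -1.   ] F [ 0.4 -0.4 -0.9] gap 38.8 grip 62.3 q [ 0.25  0.09 -0.01 -0.   -1.47 -1.97]
[[0.25920892 0.25996482 0.25994742]
 [0.2638282  0.26540512 0.26429522]
 [0.26878753 0.26956028 0.26845136]
 [0.28791276 0.2875467  0.28794393]
 [0.29499328 0.2922966  0.29296017]]
```

View pics/w5.png

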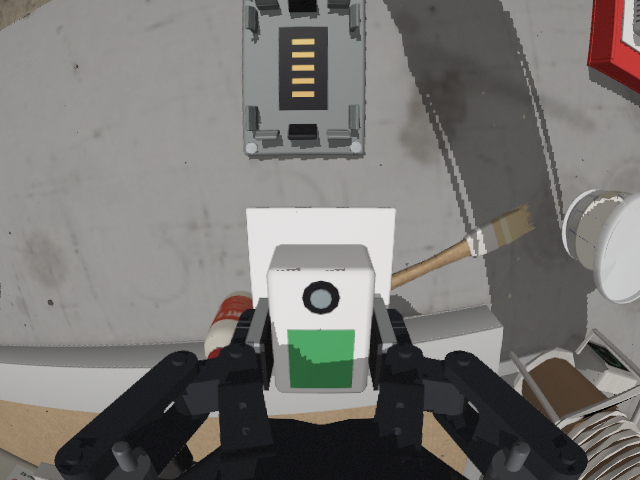

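The socket fills (243–366, 0–155), with its far end cut off, so I'll back the view off. The held flange's front edge runs (247,208) to (395,208).

servo_tool(
  series=[
    [[-0.02,0.002,0.03],[0,0,0],0],
    [[-0.035,0.005,0.05],[0,0,0],0],
    [[-0.035,0.005,0.05],[0,0,0],0],
    [[-0.035,0.005,0.05],[0,0,0],0],
    [[-0.035,0.005,0.05],[0,0,0],0],
    [[-0.035,0.005,0.05],[0,0,0],0],
  ],
)

```text
t: 11.05
tool_pos: [0.5805, -0.0391, 0.1988]
eef_rot: [-0.001, 0.072, 0.997, -0.0]
wrist_force: [0.3, -0.2, -1.3]
finger_gap: 0.0388
grip_force: 62.3
```

Run:
```python
from h import *
f=wrist("w6"); st(f["o"]); np.save("w6.npy",f,allow_pickle=True)
c=cv2.resize(f["img"][20:260,200:440],None,fx=2.5,fy=2.5,interpolation=cv2.INTER_CUBIC); cv2.imwrite("pics/c6.png",c)
```

```text
t 11.05 tcp [580.5 -39.1 198.8] closing 81.76 zax [-0.002 -0.    -1.   ] F [ 0.3 -0.2 -1.3] gap 38.8 grip 62.3 q [ 0.28 -0.01 -0.02 -0.   -1.56 -1.99]
```

View pics/c6.png

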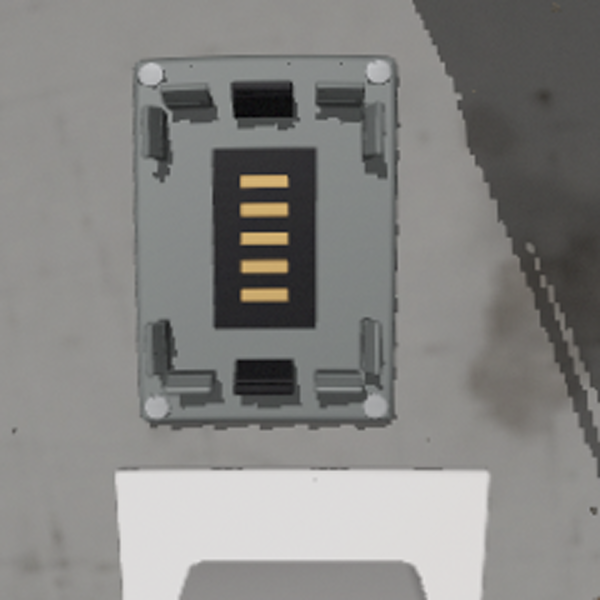

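The crop shows the whole socket: four bolts at crop (150,73), (378,72), (157,406) and (376,406), the black contact pad and both latches, with the held flange's edge below.

Run:
```python
from h import *
f=np.load("w6.npy",allow_pickle=True).item(); im=f["img"]; o=f["o"]
hsv=cv2.cvtColor(im,cv2.COLOR_BGR2HSV).astype(int); H,S,V=hsv[...,0],hsv[...,1],hsv[...,2]
k=np.zeros(H.shape,bool); k[38:195,250:362]=1
wrect(f,k&(H>10)&(H<30)&(S>90)&(V>120),.015,"one gold")
pk=np.zeros(H.shape,bool); pk[76:154,282:330]=1
m=cv2.morphologyEx((pk&((V<75)|(S>90))).astype(np.uint8),cv2.MORPH_CLOSE,np.ones((7,7)))
wrect(f,m,.0145,"pad")
B=[]
for cx,cy in[(150,73),(378,72),(376,406),(157,406)]:
    u,v=cx/2.5+200,cy/2.5+20; a,b=int(u)-6,int(v)-6; w=V[b:b+13,a:a+13]; t=w>190
    vv,uu=np.nonzero(t); B.append([uu.mean()+a,vv.mean()+b])
W=wray(f,B,.016)[:,:2]*1000; print("bolts",W.round(1).tolist(),"ctr",W.mean(0).round(2),"sides",[round(np.linalg.norm(W[i]-W[i-1]),1) for i in range(4)])
d=(W[0]+W[1]-W[2]-W[3]); print("axis yaw",np.degrees(np.arctan2(-d[1],-d[0])).round(2), "y-axis yaw",(np.degrees(np.arctan2(*(W[0]+W[3]-W[1]-W[2])[::-1]))+90))
g=np.median(hsv[100:140,225:240].reshape(-1,3),0); p=hsv[115:120,262:275].reshape(-1,3).mean(0); print("bench",g,"block",p)
# held flange
ko=np.zeros(H.shape,bool); ko[195:258,200:440]=1
mm=(ko&(V>190)).astype(np.uint8); zt=o["tool_pos"][2]-.0118+.004
top=[]; 
for u in range(252,392,4):
    v=np.nonzero(mm[:,u])[0]; 
    if len(v): top.append([u,v[0]-.5])
E=wray(f,top,zt)[:,:2]*1000; a=np.polyfit(E[:,1],E[:,0],1); print("front edge yaw of module", np.degrees(np.arctan(-a[0])).round(2), "resid",(E[:,0]-np.polyval(a,E[:,1])).std().round(2))
row=np.nonzero(mm[215])[0]; L=wray(f,[[row[0]-.5,215],[row[-1]+.5,215]],zt)[:,:2]*1000; print("side pts",L.round(1),"width",np.linalg.norm(L[1]-L[0]).round(1))
R=f["T"]; y=np.array([np.cos(np.radians(81.76)),np.sin(np.radians(81.76))]); x=np.array([y[1],-y[0]]); T=o["tool_pos"][:2]*1000
print("front edge x in tool-aligned:",((E-T)@x).mean().round(1),"mid y:",((L.mean(0)-T)@y).round(1))
```

```text
one gold 110 px [305. 103.] mean [484.4 -39.1] ctr [484.4 -39.1] L,W 15.5 4.4 yaw 81.1
pad 2882 px [305. 115.] mean [494.1 -40.3] ctr [494.  -40.6] L,W 62.7 34.6 yaw -8.2
bolts [[427.3, -69.9], [439.6, 4.3], [nan, nan], [nan, nan]] ctr [nan nan] sides [np.float64(nan), np.float64(75.2), np.float64(nan), np.float64(nan)]
axis yaw nan y-axis yaw nan
bench [ 20.   7. 146.] block [ 83.18461538   6.12307692 137.55384615]
front edge yaw of module -8.24 resid 0.09
side pts [[533.6 -64.2]
 [542.6  -1.9]] width 62.9
front edge x in tool-aligned: -46.0 mid y: -0.1<stdin>:12: RuntimeWarning: Mean of empty slice.
  ret = ret.dtype.type(ret / rcount)
```

Run:
```python
from h import *
f=np.load("w6.npy",allow_pickle=True).item(); V=f["img"].max(2).astype(int); B=[]
for cx,cy in[(150,73),(378,72),(376,406),(157,406)]:
    u,v=cx/2.5+200,cy/2.5+20; a,b=int(round(u))-7,int(round(v))-7; w=V[b:b+15,a:a+15]
    t=(w>170).astype(np.uint8); n,l,s,c=cv2.connectedComponentsWithStats(t); j=1+np.argmax(s[1:,4]); B.append(c[j]+[a,b]); print(s[j])
W=wray(f,B,.016)[:,:2]*1000; print(W.round(1).tolist(),"ctr",W.mean(0).round(2),"sides",[round(np.linalg.norm(W[i]-W[i-1]),1) for i in range(4)])
d=W[2]+W[3]-W[0]-W[1]; e=W[1]+W[2]-W[0]-W[3]; print("yaw",np.degrees(np.arctan2(d[1],d[0])).round(2),np.degrees(np.arctan2(e[1],e[0])).round(2)-90)
```

```text
[ 3  3  9  9 63]
[ 3  2  8  9 57]
[5 4 2 1 2]
[ 2  4  7  8 44]
[[429.7, -70.3], [441.0, 6.6], [555.9, -11.0], [547.7, -88.3]] ctr [493.58 -40.72] sides [np.float64(119.3), np.float64(77.7), np.float64(116.2), np.float64(77.8)]
yaw -8.69 -7.209999999999994
```

servo_tool(
  series=[
    [[-0.04,-0.001,-0.02],[0,0,0],0],
    [[-0.075,-0.0015,-0.04],[0,0,0],0],
    [[-0.0857,-0.0016,-0.07],[0,0,0],0],
    [[-0.0857,-0.0016,-0.11],[0,0,0],0],
    [[-0.0857,-0.0016,-0.135],[0,0,0],0],
    [[-0.0857,-0.0016,-0.144],[0,0,0],0],
    [[-0.0857,-0.0016,-0.144],[0,0,0],0],
    [[-0.0857,-0.0016,-0.144],[0,0,0],0],
  ],
)

```text
t: 11.9
tool_pos: [0.496, -0.0403, 0.0577]
eef_rot: [0.001, 0.071, 0.997, -0.0]
wrist_force: [-0.6, -0.4, -1.1]
finger_gap: 0.0386
grip_force: 62.3
```

Run:
```python
from h import *
f=wrist("w7"); st(f["o"]); np.save("w7.npy",f,allow_pickle=True)
c=cv2.resize(f["img"][120:320,220:440],None,fx=3,fy=3,interpolation=cv2.INTER_CUBIC); cv2.imwrite("pics/c7.png",c)
```

```text
t 11.9 tcp [496.  -40.3  57.7] closing 81.8 zax [ 0.002 -0.    -1.   ] F [-0.6 -0.4 -1.1] gap 38.6 grip 62.3 q [ 0.33 -0.19 -0.45  0.   -1.31 -2.04]
```

View pics/c7.png

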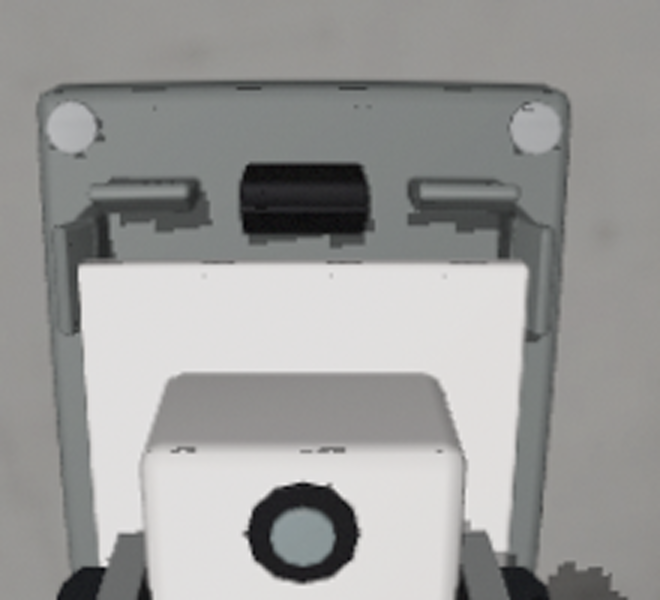

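The crop shows the flange edge at crop (80–527, 263), level between the bolts at (72,127) and (535,127), with the near latch at (305,195). I'll compare flange and socket in this one view.

Run:
```python
from h import *
f=np.load("w7.npy",allow_pickle=True).item(); o=f["o"]
a=np.radians(81.8-90); x=np.array([np.cos(a),np.sin(a)]); y=np.array([-x[1],x[0]])
def p(c,z):
    c=np.array(c,float)/3+[220,120]-.33; W=wray(f,c,z)[:,:2]-o["tool_pos"][:2]; return np.c_[W@x,W@y]*1000
zt=o["tool_pos"][2]-.0078
print("flange corners",p([[79,263],[527,264]],zt).round(1).tolist())
print("bolts",p([[72,127],[535,127]],.016).round(1).tolist())
print("block front edge/corners",p([[38,100],[570,100],[200,84],[400,84]],.014).round(1).tolist())
print("guide tops out (z.032) sides",p([[55,225],[551,228]],.032).round(1).tolist())
print("guide front tops",p([[91,186],[519,186]],.032).round(1).tolist())
print("latch top",p([[242,165],[368,165],[240,208],[370,208]],.033).round(1).tolist())
```

```text
flange corners [[-46.3, -31.6], [-46.1, 31.5]]
bolts [[-61.4, -38.8], [-61.3, 38.8]]
block front edge/corners [[-65.9, -45.0], [-65.9, 45.2], [-67.9, -17.2], [-67.9, 16.1]]
guide tops out (z.032) sides [[-47.9, -38.9], [-47.5, 38.8]]
guide front tops [[-54.0, -32.8], [-54.0, 33.3]]
latch top [[-57.2, -9.3], [-57.2, 9.8], [-50.5, -9.7], [-50.5, 10.2]]
```

servo_tool(
  series=[
    [[0,0,0],[0,0,0],0],
    [[0,0,-0.005],[0,0,0],0],
    [[0,0,-0.009],[0,0,0],0],
    [[0,0,-0.013],[0,0,0],0],
    [[0,0,-0.013],[0,0,0],0],
    [[0,0,-0.013],[0,0,0],0],
  ],
)

```text
t: 12.55
tool_pos: [0.495, -0.0404, 0.0431]
eef_rot: [-0.0, 0.072, 0.997, -0.0]
wrist_force: [-0.4, -0.3, -1.2]
finger_gap: 0.0386
grip_force: 62.3
```

Run:
```python
from h import *
st(env.get_obs())
```

```text
t 12.55 tcp [495.  -40.4  43.1] closing 81.79 zax [-0. -0. -1.] F [-0.4 -0.3 -1.2] gap 38.6 grip 62.3 q [ 0.33 -0.18 -0.47  0.   -1.28 -2.04]
```

servo_tool(
  series=[
    [[0,0,-0.002],[0,0,0],0],
    [[0,0,-0.004],[0,0,0],0],
    [[0,0,-0.006],[0,0,0],0],
    [[0,0,-0.006],[0,0,0],0],
    [[0,0,-0.006],[0,0,0],0],
  ],
)

```text
t: 13.05
tool_pos: [0.4952, -0.0403, 0.0374]
eef_rot: [0.0, 0.072, 0.997, 0.0]
wrist_force: [-0.1, -0.1, 0.1]
finger_gap: 0.0388
grip_force: 62.6
```

servo_tool(
  series=[
    [[0,0,-0.001],[0,0,0],0],
    [[0,0,-0.002],[0,0,0],0],
    [[0,0,-0.003],[0,0,0],0],
    [[0,0,-0.004],[0,0,0],0],
    [[0,0,-0.004],[0,0,0],0],
    [[0,0,-0.004],[0,0,0],0],
  ],
)

```text
t: 13.65
tool_pos: [0.4958, -0.0403, 0.0344]
eef_rot: [0.001, 0.071, 0.997, 0.0]
wrist_force: [-1.5, -0.3, 6.3]
finger_gap: 0.0386
grip_force: 63.3
```

servo_tool(
  series=[
    [[0,0,-0.001],[0,0,0],0],
    [[0,0,-0.002],[0,0,0],0],
    [[0,0,-0.003],[0,0,0],0],
    [[0,0,-0.004],[0,0,0],0],
    [[0,0,-0.004],[0,0,0],0],
    [[0,0,-0.004],[0,0,0],0],
  ],
)

```text
t: 14.25
tool_pos: [0.4952, -0.0402, 0.0292]
eef_rot: [0.0, 0.072, 0.997, 0.0]
wrist_force: [0.6, 0.1, 2.1]
finger_gap: 0.0386
grip_force: 62.6
```

servo_tool(
  series=[
    [[0,0,-0.001],[0,0,0],0],
    [[0,0,-0.002],[0,0,0],0],
    [[0,0,-0.003],[0,0,0],0],
    [[0,0,-0.003],[0,0,0],0],
    [[0,0,-0.003],[0,0,0],0],
  ],
)

```text
t: 14.75
tool_pos: [0.4946, -0.0403, 0.0259]
eef_rot: [-0.001, 0.072, 0.997, -0.0]
wrist_force: [-2.0, 0.3, 1.6]
finger_gap: 0.0393
grip_force: 62.8
```

servo_tool(
  series=[
    [[0,0,-0.001],[0,0,0],0],
    [[0,0,-0.001],[0,0,0],0],
    [[0,0,-0.001],[0,0,0],0],
  ],
)

```text
t: 15.05
tool_pos: [0.4949, -0.0404, 0.0258]
eef_rot: [-0.0, 0.071, 0.997, -0.0]
wrist_force: [-3.7, 1.2, 4.7]
finger_gap: 0.0386
grip_force: 63.2
```

servo_tool(
  series=[
    [[0,0,-0.001],[0,0,0],0],
    [[0,0,-0.001],[0,0,0],0],
    [[0,0,-0.001],[0,0,0],0],
    [[0,0,-0.001],[0,0,0],0],
  ],
)

```text
t: 15.45
tool_pos: [0.4949, -0.0404, 0.0258]
eef_rot: [-0.0, 0.071, 0.997, -0.0]
wrist_force: [-8.3, 1.8, 11.4]
finger_gap: 0.0388
grip_force: 64.0
```

Run:
```python
from h import *
st(env.get_obs())
f=wrist("w8"); o=env.get_obs(); st(o)
c=cv2.resize(f["img"][120:320,220:440],None,fx=3,fy=3,interpolation=cv2.INTER_CUBIC); cv2.imwrite("pics/c8.png",c)
```

```text
t 15.45 tcp [494.9 -40.4  25.8] closing 81.81 zax [-0. -0. -1.] F [-8.3  1.8 11.4] gap 38.8 grip 64.0 q [ 0.33 -0.17 -0.49  0.   -1.25 -2.04]
t 15.5 tcp [495.  -40.4  25.8] closing 81.81 zax [-0. -0. -1.] F [-7.7  2.1 12.1] gap 39.0 grip 64.0 q [ 0.33 -0.17 -0.49  0.   -1.25 -2.04]
```

View pics/c8.png

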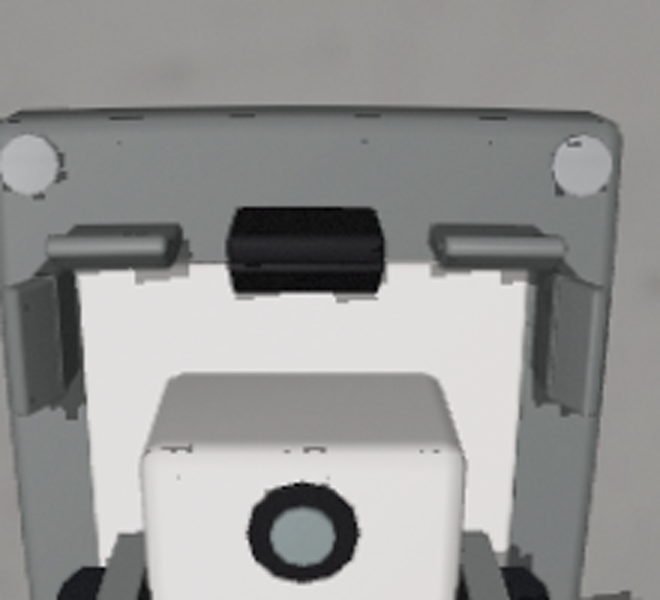

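The near latch at crop (305,250) has closed over the flange, and the height matches fully home. I'll relieve the sideways push.

servo_tool(
  series=[
    [[-0.001,0,0.0001],[0,0,0],0],
    [[-0.001,0,0.0001],[0,0,0],0],
    [[-0.001,0,0.0001],[0,0,0],0],
    [[-0.001,0,0.0001],[0,0,0],0],
    [[-0.001,0,0.0001],[0,0,0],0],
  ],
)

```text
t: 16.0
tool_pos: [0.495, -0.0404, 0.0258]
eef_rot: [0.001, 0.071, 0.997, -0.0]
wrist_force: [-1.9, -0.6, 7.3]
finger_gap: 0.0387
grip_force: 63.4
```

servo_tool(
  series=[
    [[-0.0003,0,-0.0004],[0,0,0],0],
    [[-0.0003,0,-0.0004],[0,0,0],0],
    [[-0.0003,0,-0.0004],[0,0,0],0],
    [[-0.0003,0,-0.0004],[0,0,0],0],
    [[-0.0003,0,-0.0004],[0,0,0],0],
  ],
)

```text
t: 16.5
tool_pos: [0.495, -0.0404, 0.0257]
eef_rot: [0.001, 0.071, 0.997, -0.0]
wrist_force: [-1.5, 0.3, 9.1]
finger_gap: 0.0389
grip_force: 63.6
```

Run:
```python
from h import *
f=env.grab_frame("top"); cv2.imwrite("pics/top9.png",f["img"])
for i in range(4):
    o=env.get_obs(); print(o["t"],np.round(o["wrist_force"],1),np.round(o["tool_pos"]*1000,1)); env.grab_frame("wrist")
hsv=cv2.cvtColor(f["img"],cv2.COLOR_BGR2HSV).astype(int); H,S,V=hsv[...,0],hsv[...,1],hsv[...,2]
z=np.where(f["range_z"]>0,pts(f)[...,2],0); zm=cv2.medianBlur(z.astype(np.float32),3)
def win(m,u0,u1,v0,v1):
    k=np.zeros(m.shape,bool); k[v0:v1,u0:u1]=m[v0:v1,u0:u1]; return k
rect(f,win((S<60)&(V>110),155,205,245,295),.008,"red module in tray")
rect(f,win(zm>.018,425,475,235,290),.048,"timer");rect(f,win(zm>.012,420,465,197,235),.025,"tape");rect(f,win(zm>.05,310,340,175,205),.095,"glue")
```

```text
16.55 [-0.8  0.5  9.4] [495.  -40.4  25.8]
16.6 [-0.8 -0.1  8.4] [495.  -40.4  25.7]
16.65 [-1.2  0.1  8.9] [494.9 -40.4  25.7]
16.7 [-1.8  1.2  8.5] [495.  -40.4  25.8]
red module in tray 251 mean [424.9 327.3] ctr [429.2 334.6] L,W 99.4 52.4 long-axis yaw 21.9
timer 401 mean [ 455.9 -498.3] ctr [ 455.7 -497.8] L,W 93.1 39.8 long-axis yaw -40.4
tape 479 mean [ 604.6 -485.4] ctr [ 605.1 -485.2] L,W 99.0 96.7 long-axis yaw -89.8
glue 148 mean [ 682.9 -127.7] ctr [ 683.2 -128.4] L,W 39.5 35.5 long-axis yaw 0.2
```

servo_tool(
  series=[
    [[-0.0002,0,-0.0002],[0,0,0],0],
    [[-0.0002,0,-0.0002],[0,0,0],0],
    [[-0.0002,0,-0.0002],[0,0,0],0],
    [[-0.0002,0,-0.0002],[0,0,0],0],
    [[-0.0002,0,-0.0002],[0,0,0],0],
  ],
)

```text
t: 17.25
tool_pos: [0.495, -0.0404, 0.0258]
eef_rot: [0.002, 0.071, 0.997, -0.0]
wrist_force: [-1.3, -0.6, 8.9]
finger_gap: 0.0388
grip_force: 63.6
```

Run:
```python
from h import *
F=[]
for i in range(4): F.append(env.get_obs()["wrist_force"]); env.grab_frame("wrist")
m=np.mean(F,0); print(m.round(2))
if 8.5<m[2]<11.5: print(env.finish_job())
```

```text
[-1.3  -0.23  9.51]
the job is handed in; nothing more can be done
None
```

The job is handed in. The red-tagged module is lying flat in the reject tray, released, and the green-tagged module is fully home in the socket, held pressed at about 9.5 N. The near latch is visibly over the flange; the far latch was out of view, so I judged it closed from the seating height and forces. The glue, tape and timer have not moved.

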